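# Eject a stuck sample tray with the release pin

### The arm

A 7-joint arm with a two-finger parallel gripper is mounted at the origin on the work surface. World frame = base frame: x ahead of the robot, y to its left, z up, the work surface at z = 0. Lengths are in m, angles in rad, forces in N, time in s.
With the tool pointing down it reaches from about 0.4 to 0.85 m from the base axis. Payload 10.4 kg.
Tool frame: the origin (TCP) lies between the finger pads; the fingertips stand 22 mm ahead of it and the grasp point (between the pads) lies 3 mm ahead of it; z points along the fingers, y is the line along which they close (so a half turn about z gives the same grasp; the last joint's range is limited). The gripper opens to 85 mm and grips with 20 to 120 N. Pads are 22 mm wide; open, the fingers measure 114 mm over their backs; the gripper's body (76 mm by 85 mm) begins 54 mm behind the grasp point. The pads swing forward as they close: fully open they stand 13 mm farther back than shut.
Start: joints at [-1.189, 0.332, -0.065, 1.46, 0.022, 1.35, -0.088], TCP at [0.246, 0.575, 0.253] pointing down, gripper open.
Joint ranges: [-2.6, 2.6], [-0.5, 2.12], [-1.47, 1.34], [0.16, 2.42], [-1.27, 4.41], [0.06, 2.06], [-2.6, 2.6]. Speed limits (rad/s): [2.22, 2.22, 2.79, 2.79, 3.14, 3.14, 3.14].

### API

Orientations are given as a unit quaternion [x, y, z, w].
In Python, from workcell import manip, camera, ticket, boxes_of, outline_of gives the robot as it stands.
- The arm moves only by the tool carry_out, never from a script. Its argument "deltas" is a list of rows, each a list of 5 numbers: the shift along the tool's x, y, z as a fraction of full scale, then the turn about the tool's z as a fraction of full scale, then the opening, from -1 (shut) to 1 (fully open), so that 0 is half open. In form: [[tx, ty, tz, spin, gripper], ...]. A call has 1 to 20 rows; each row is the pose to reach, as a shift and turn from the pose commanded when the call began, along the tool's axes at that moment; what a row does not reach only later rows make up. Full scale, the value 1, is 150 mm for a shift and 30 degrees for a turn. A row lasts 1/8 s, in which the tool goes at most 62.5 mm and 10.7 degrees, less where a joint would pass 70% of its speed; a pose out of reach is approached as far as the arm can. A call with a number of a shift or a turn outside -1 to 1 is refused whole. A call with a gripper value outside its range is refused whole. The fingers move at their own pace and stop on an object; "force" is the grip in N (left out, the last holds). Time passes only in rows, so rows that repeat a pose let the fingers close. It gives the time, the measured TCP pose, the force, the opening and the grip force at its end, in the units of the state.
- manip.get_obs(): the state, without advancing time (a new reading comes with each control period).
- camera(name): name is "scene" or "top"; returns a dict with "img" (400x640x3 uint8, red, green, blue), "depth" (400x640 float32, m along the optical axis (not along the pixel's ray), 0 where there is no reading), "vertical_fov" (degrees; the focal length in pixels is half the picture's height over the tangent of half this angle, whatever the lens; pixels are square), "cx", "cy" (the principal point, pixels), "R" (3x3) and "t" (3): a world point X has camera coordinates R X + t. Camera axes: x right, y down, z forward; pixel columns grow to the right and rows downward; lengths in m; the calibration is good to about 2 mm. A picture is of the moment at which its call begins.
- ticket.hand_in(): hands the job in; it is judged then, once.
Trained networks look in a picture, given as the dict that the camera call returned (one of the last four; its "shot" number tells which), for a name from the list of things; names that differ only in an ending like _2 or _b are one class to them, and where a whole thing is asked for, a point or a joint stands for the part that bears it (a point fixed in the world has none). Each returns a list of dicts, best first, with "conf" (0 to 1); they miss things now and then, are a little off and sometimes report something else, mostly with a low value. They report only what shows in the picture. A call takes as long as a camera call.
- boxes_of(query, picture): "position" ([x, y, z] in m, in world coordinates, good to about 4 mm: the middle of the surface that is visible of it).
- outline_of(query, picture): "region" (400x640 bool, what is visible of it).
The state is a dict: "clock": time; "joint_pos": joint angles; "joint_velocities": joint speeds; "tau": joint torques, N m; "position": TCP position; "ee_rot": TCP orientation; "ft_force": force on the tool from outside, world axes, zero at the start; "torque": the same for the moment, N m; "grip_width": opening from 0.0 (shut) to 1.0 (fully open); "grasp_force": force on a finger pad.
Only numpy, scipy, OpenCV 4.12 (cv2) and the standard library are available. Lean on these libraries where they do the work, as an engineer would, in place of code of your own. Each camera call takes 0.05 s, during which the arm holds its last target. There are 200 camera calls.

### The job

The sample tray of the white analyser is locked shut. Touching the analyser with the pin alone, get it out: take the blue-handled release pin from its stand, reach through the orange-framed slot in the analyser's top, feel for the hidden spring latch and press it gently, without ramming the pin, until the tray comes all the way out. Then stand the pin back in its stand, let go, and leave the bottle, brass weight and blue case where they are.

Things in the scene. Friction and masses are not known exactly. Their poses are not given: they have to be found in the camera images.
- pin: The release pin, about 50 g, stands upright in the stand at the start. Blue square handle 14 x 14 mm, 64 mm tall, over a round steel shank 5 mm thick and 42 mm long with a chamfered tip. Origin: centre of the handle's underside (where the shank starts); z points up along the handle, x and y square to the handle's flats.
- pin_tip (a point): The tip of the pin's shank, 42 mm below the pin's origin along its z axis.
- stand: Grey block 60 x 60 x 45 mm, fixed to the bench, with a vertical round hole 10 mm wide right through its centre. Origin: centre of its underside, z up. With the pin home, the handle's underside rests on the block's top, 45 mm above this origin.
- analyser: White bench analyser, fixed, 220 mm (its x) x 200 mm (its y) x 95 mm high. A low screen hump, 14 mm high and 60 x 170 mm, stands on top, centred 75 mm towards +x. The grey tray is in the face that looks to its -x and comes out that way, its middle 38 mm above the bench. Origin: centre of its underside, z up.
- slot (a point): Centre of the mouth of the access slot in the analyser's flat top, 95 mm above the bench; axes are those of the analyser. The slot goes straight down through a 4 mm cover, 9 mm wide along x and 24 mm long along y, framed in flat orange. More than 20 N between pin and analyser damages it.
- web_mid (a point): Point 14 mm straight below the slot's mouth, in the plane of a hidden springy web that closes the slot from below (gives about 1 mm per 4 N, at most 6 mm, and releases nothing). The web has one 10 mm wide gap; the gap's middle lies anywhere within 6 mm either side of this point along the analyser's y. It cannot be seen, only felt.
- latch_zone (a point): Point 20 mm below the slot's mouth. The latch pad fills the web's gap, its top 3 to 9 mm under the web's top (17 to 23 mm below the mouth), wherever the gap is. It starts to give at about 3 N and stiffens by 0.9 N per mm; after 5 mm of travel (about 8 N) it frees the tray, at 8 mm it meets a hard stop.
- tray (a joint): How far the tray is out: 0 m shut and locked, 0.05 m fully out. Once the latch lets go a damped spring drives it out by itself in about 1.5 s; if the latch is let up before the tray has come out about 12 mm it may stick. The tray needs no pulling.
- bottle: Amber bottle with white cap, 48 mm wide and 85 mm high, standing loose. Origin: centre of its underside. A bystander.
- weight: Brass calibration weight with a knob, 32 mm wide and 50 mm high, standing loose. Origin: centre of its underside. A bystander.
- case: Blue plastic spectacle-lens case 90 x 60 x 30 mm, lying loose. Origin: centre of its underside. A bystander.

How it is judged:
By the outcome, as a careful person would: the job done as asked, in the order asked, and still so for the second after the job is handed in, with the robot touching nothing.
It also fails if it takes over 64 s, if anything falls off the work surface, if the arm or the gripper's body presses on something with over 40 N, if the wrist force passes 120 N, or if a joint passes its speed limit or range.

## Working session

There is one attempt and no reset: what is moved stays moved. The work goes in short steps, Python scripts to look and compute and a tool call to move; the robot and the scene stay as the last step left them, time stands still between calls to the robot, and variables do not carry over. Pictures are saved under pics/ and viewed, at most 10 in all, crops included, and the job is handed in when it is done.

Besides the shell and the picture viewer there is one more tool, called after ">>>" as name(argument=value, ...) on one line, values as JSON. carry_out: Moves the arm, as the interface text tells. Its arguments: {"type":"object","properties":{"deltas":{"type":"array","items":{"type":"array","items":{"type":"number"}}},"force":{"type":"number"}},"required":["deltas"]}

```bash
mkdir -p pics; ls; cat > h.py <<'E'
import numpy as np, cv2
from workcell import manip, camera, ticket, boxes_of, outline_of
def pts(p, mask=None):
    h,w=p['depth'].shape; f=h/2/np.tan(np.radians(p['vertical_fov'])/2)
    v,u=np.mgrid[:h,:w]; d=p['depth']
    c=np.stack([(u-p['cx'])/f*d,(v-p['cy'])/f*d,d],-1)
    X=(c-p['t'])@p['R']
    return X
def save(p,n,crop=None,s=1):
    i=p['img'][...,::-1]
    if crop: a,b,c,d=crop; i=i[b:d,a:c]
    cv2.imwrite('pics/'+n,cv2.resize(np.ascontiguousarray(i),None,fx=s,fy=s,interpolation=cv2.INTER_CUBIC))
E
python3 - <<'E'
from h import *
print(manip.get_obs())
ps={n:camera(n) for n in('scene','top')}
for n,p in ps.items():
    np.save(n+'.npy',p,allow_pickle=True)
    print(n,p['vertical_fov'],p['cx'],p['cy'],-p['R'].T@p['t'])
    for q in('pin','stand','analyser','bottle','weight','case','tray'):
        print(q,[(np.round(b['position'],3),round(b['conf'],2)) for b in boxes_of(q,p)[:2]])
im=np.vstack([ps['scene']['img'],ps['top']['img']])[...,::-1]
cv2.imwrite('pics/a.png',cv2.resize(im,(480,600)))
save(ps['top'],'top.png',s=1.25)
E
```

```text
pics
{'clock': 0.0, 'joint_pos': array([-1.18858325,  0.33288445, -0.0646819 ,  1.46096401,  0.02161176,
        1.34989838, -0.08848811]), 'joint_velocities': array([-0.00041105,  0.00041501, -0.0006184 , -0.00012112, -0.00159566,
       -0.00019537, -0.00093897]), 'tau': array([-1.60819500e-04, -6.25446653e+01,  4.91211377e-02, -3.91598618e+01,
        1.62161922e-02,  9.93042922e-03, -3.11508643e-05]), 'position': array([0.24603265, 0.57415286, 0.25249718]), 'ee_rot': array([ 2.01018047e-01,  9.79587267e-01, -7.21703197e-04, -1.04385837e-04]), 'ft_force': array([ 0.58414718,  0.27340434, -0.04881149]), 'torque': array([0.01467282, 0.00398606, 0.04251862]), 'grasp_force': 0.0, 'grip_width': 0.9980359876937012}
scene 55.97850885911226 319.3720775578288 189.51759982447047 [ 0.8753926  -0.54467546  0.50858727]
pin [(array([ 0.532, -0.256,  0.09 ]), 0.57), (array([0.377, 0.003, 0.027]), 0.57)]
stand [(array([ 0.544, -0.265,  0.043]), 0.71)]
analyser [(array([0.624, 0.039, 0.096]), 0.84), (array([ 0.544, -0.266,  0.044]), 0.3)]
bottle [(array([ 0.708, -0.187,  0.051]), 0.6)]
weight [(array([0.377, 0.001, 0.029]), 0.76)]
case [(array([ 0.692, -0.305,  0.029]), 0.64)]
tray []
top 52.46708039355947 319.1011880012875 195.60765814932603 [ 0.39186679 -0.01882636  0.94878476]
pin [(array([ 0.526, -0.252,  0.098]), 0.53)]
stand [(array([ 0.526, -0.244,  0.048]), 0.95)]
analyser [(array([0.589, 0.103, 0.091]), 0.94)]
bottle [(array([ 0.688, -0.166,  0.056]), 0.55)]
weight [(array([0.369, 0.008, 0.038]), 0.7)]
case [(array([ 0.68 , -0.295,  0.031]), 0.56)]
tray []
```

View pics/top.png

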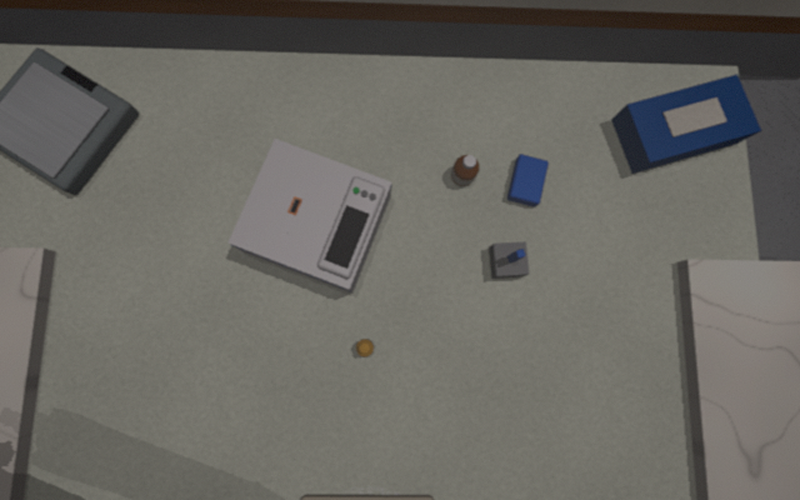

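View pics/a.png

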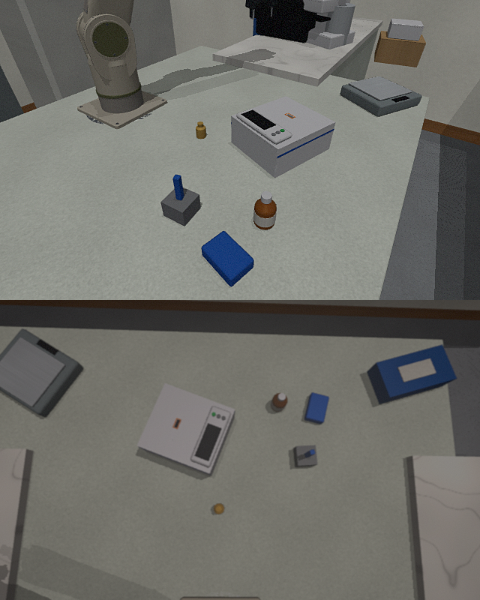

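The pictures show the pin standing in the grey stand (top view, about 516,256). The analyser has its orange slot at about 295,206 and its screen towards world -y. The weight, bottle and case are well clear of both.

```bash
cat >> h.py <<'E'
def onplane(p,uv,z):
    h=p['depth'].shape[0]; f=h/2/np.tan(np.radians(p['vertical_fov'])/2)
    uv=np.atleast_2d(np.asarray(uv,float))
    r=np.c_[(uv-[p['cx'],p['cy']])/f,np.ones(len(uv))]@p['R']; C=-p['R'].T@p['t']
    return C+r*((z-C[2])/r[:,2])[:,None]
def rect(P):
    (c,s,a)=cv2.minAreaRect((P[:,:2]*1000).astype(np.float32)); return np.round(c,1),np.round(s,1),round(a,1)
E
python3 - <<'E'
from h import *
for n in('scene','top'):
    p=np.load(n+'.npy',allow_pickle=True).item(); X=pts(p); im=p['img'].astype(int)
    hsv=cv2.cvtColor(p['img'],cv2.COLOR_RGB2HSV)
    near=(abs(X[...,2]-.09)<.03)&(np.hypot(X[...,0]-.6,X[...,1]-.1)<.12)
    o=near&(hsv[...,1]>90)&((hsv[...,0]<25)|(hsv[...,0]>170))
    v,u=np.nonzero(o); P=onplane(p,np.c_[u,v],.095)
    print(n,'slot',len(u),P.mean(0).round(4),rect(P), 'bbox',u.min(),u.max(),v.min(),v.max())
    A=(abs(X[...,2]-.095)<.006)&(np.hypot(X[...,0]-.6,X[...,1]-.1)<.2)
    print('top z',np.median(X[A][:,2]),'rect',rect(X[A]))
    S=(abs(X[...,2]-.045)<.006)&(np.hypot(X[...,0]-.53,X[...,1]+.25)<.06)
    print('stand',rect(X[S]),np.median(X[S][:,2]))
    b=(hsv[...,1]>120)&(abs(hsv[...,0].astype(int)-112)<15)&(np.hypot(X[...,0]-.53,X[...,1]+.25)<.04)&(X[...,2]>.05)
    Q=X[b]; print('pin',len(Q),Q.mean(0).round(4),Q.max(0).round(4)); T=Q[Q[:,2]>.100]; print('pintop',T.mean(0).round(4),rect(T))
    for z in(.055,.065,.075,.085,.095): 
        k=Q[abs(Q[:,2]-z)<.005]; print(z,k.mean(0).round(4) if len(k) else None,len(k))
    cs=[]
p=np.load('top.npy',allow_pickle=True).item(); q=np.load('scene.npy',allow_pickle=True).item()
a=p['img'][135:200,205:270]; b=p['img'][190:230,385:430]; c=q['img'][125:165,365:410]; d=q['img'][225:300,210:270]
cv2.imwrite('pics/c.png',np.vstack([np.hstack([cv2.resize(i,(380,290),interpolation=cv2.INTER_CUBIC) for i in r]) for r in((a,b),(c,d))])[...,::-1])
E
```

```text
scene slot 57 [0.5794 0.0994 0.095 ] (array([556.5, 100.9]), array([119.4,  97.4]), 67.3) bbox 328 393 149 170
top z 0.09522887632789813 rect (array([597.6, 106. ]), array([223.9, 202.6]), 70.0)
stand (array([ 530. , -251.7]), array([61.8, 61.6]), 4.7) 0.04492516744846659
pin 329 [ 0.5337 -0.2549  0.0836] [ 0.5394 -0.2448  0.1105]
pintop [ 0.5322 -0.2537  0.1065] (array([ 530.8, -252.8]), array([13.6, 13.3]), 18.0)
0.055 [ 0.5343 -0.2552  0.0552] 50
0.065 [ 0.534  -0.255   0.0649] 45
0.075 [ 0.5342 -0.2551  0.0748] 48
0.085 [ 0.5344 -0.2557  0.085 ] 48
0.095 [ 0.534  -0.2557  0.095 ] 48
top slot 41 [0.607  0.1314 0.095 ] (array([607.1, 132.6]), array([13.7, 28.4]), 69.9) bbox 231 240 158 171
top z 0.09616799767774514 rect (array([597. , 103.7]), array([221.2, 200.8]), 69.9)
stand (array([ 529.2, -253.4]), array([60.7, 60.8]), 3.8) 0.046256311063444466
pin 31 [ 0.5281 -0.2521  0.1096] [ 0.5336 -0.2464  0.1126]
pintop [ 0.5281 -0.2521  0.1096] (array([ 528.2, -252.3]), array([11.3, 12. ]), 27.0)
0.055 None 0
0.065 None 0
0.075 None 0
0.085 None 0
0.095 None 0
```

View pics/c.png

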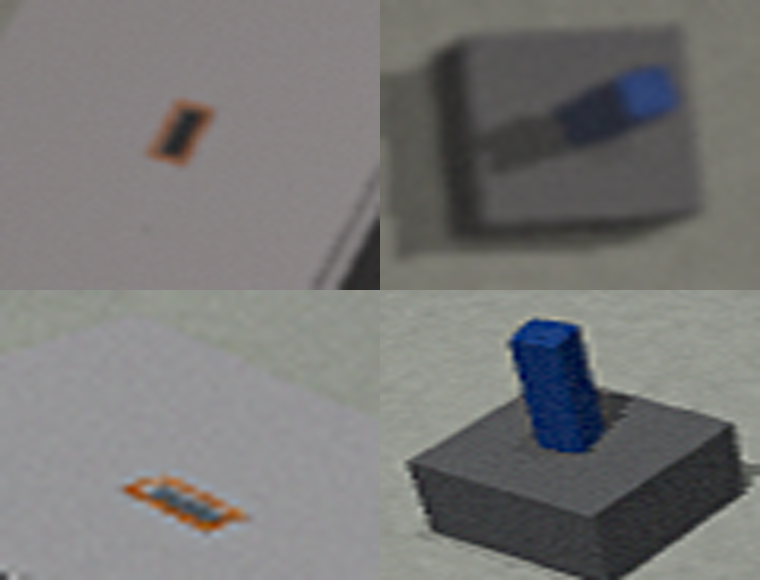

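```bash
python3 - <<'E'
from h import *
p=np.load('scene.npy',allow_pickle=True).item(); X=pts(p); hsv=cv2.cvtColor(p['img'],cv2.COLOR_RGB2HSV)
P=onplane(p,np.stack(np.meshgrid(np.arange(640),np.arange(400)),-1).reshape(-1,2),.095).reshape(400,640,3)
o=(np.hypot(P[...,0]-.607,P[...,1]-.132)<.03)&(hsv[...,1]>100)&(hsv[...,0]<25)
print('scene slot',rect(P[o]),P[o].mean(0),o.sum())
b=(hsv[...,1]>120)&(abs(hsv[...,0].astype(int)-112)<15)&(np.hypot(X[...,0]-.53,X[...,1]+.25)<.04)&(X[...,2]>.05)&(X[...,2]<.1)
Q=X[b][:,:2]
# fit: per pixel column mean
v,u=np.nonzero(b)
for c in np.unique(u): print(c,(Q[u==c].mean(0)*1000).round(1),(u==c).sum())
E
```

```text
scene slot (array([606.3, 135.4]), array([15.7, 30.8]), 68.4) [0.60610815 0.13540066 0.095     ] 29
231 [ 525.6 -258.9] 2
232 [ 528.2 -259.8] 6
233 [ 528.4 -259.3] 12
234 [ 529.  -258.8] 18
235 [ 530.4 -258.6] 20
236 [ 531.8 -258. ] 21
237 [ 533.7 -257.6] 21
238 [ 535.5 -257.1] 23
239 [ 536.8 -255.9] 23
240 [ 537.3 -254.3] 25
241 [ 537.2 -252. ] 26
242 [ 537.1 -250.8] 20
243 [ 536.3 -248.4] 14
244 [ 536.  -246.6] 8
```

>>> carry_out(deltas=[[-0.3,-0.3,0,0,1],[-0.6,-0.65,0,0,1],[-0.9,-0.95,0,0,1],[-0.97,-1,0,0,1]], force=40)

```text
clock: 1.3
position: [0.3226, 0.3759, 0.2538]
ee_rot: [0.203, 0.979, 0.0, 0.0]
ft_force: [0.1, 0.7, -0.4]
grip_width: 0.998
grasp_force: 0.0
```

>>> carry_out(deltas=[[-0.3,-0.3,0,0,1],[-0.6,-0.65,0,0,1],[-0.9,-0.95,0,0,1],[-0.97,-1,0,0,1]])

```text
clock: 1.8
position: [0.3966, 0.1806, 0.2537]
ee_rot: [0.203, 0.979, 0.0, 0.0]
ft_force: [0.5, 0.4, 0.6]
grip_width: 1.003
grasp_force: 0.0
```

>>> carry_out(deltas=[[-0.3,-0.3,0,0,1],[-0.6,-0.65,0,0,1],[-0.9,-0.95,0,0,1],[-0.97,-1,0,0,1]])

```text
clock: 2.3
position: [0.4707, -0.015, 0.2537]
ee_rot: [0.204, 0.979, 0.0, 0.001]
ft_force: [-0.3, 0.8, 0.1]
grip_width: 0.996
grasp_force: 0.0
```

>>> carry_out(deltas=[[-0.3,-0.3,0,0,1],[-0.6,-0.65,0,0.3,1],[-0.9,-0.95,0,0.6,1],[-0.97,-1,0,0.8,1]])

```text
clock: 2.8
position: [0.5447, -0.2103, 0.2534]
ee_rot: [0.404, 0.915, -0.001, 0.0]
ft_force: [-0.1, 1.2, -0.9]
grip_width: 1.003
grasp_force: 0.0
```

>>> carry_out(deltas=[[-0.13,-0.26,0,0.3,1],[-0.13,-0.26,0.2,0.6,1],[-0.13,-0.26,0.5,0.85,1],[-0.13,-0.26,0.8,0.85,1],[-0.13,-0.26,0.8,0.85,1]])

```text
clock: 3.42
position: [0.5277, -0.2461, 0.1308]
ee_rot: [0.593, 0.806, -0.001, -0.003]
ft_force: [-0.5, -0.3, 0.5]
grip_width: 1.001
grasp_force: 0.0
```

```bash
python3 - <<'E'
from h import *
from scipy.spatial.transform import Rotation as R
o=manip.get_obs(); M=R.from_quat(o['ee_rot']).as_matrix(); print(o['clock'],o['position'],M.round(3))
print((M.T@(np.array([.5293,-.2520,.088])-o['position'])/.15).round(3))
E
```

```text
3.425 [ 0.52774615 -0.24605672  0.13079332] [[-0.298  0.955 -0.005]
 [ 0.955  0.298  0.001]
 [ 0.003 -0.005 -1.   ]]
[-0.042 -0.001  0.285]
```

>>> carry_out(deltas=[[-0.04,0,0.15,0,1],[-0.04,0,0.28,0,1],[-0.04,0,0.285,0,1],[-0.04,0,0.285,0,0],[-0.04,0,0.285,0,-1],[-0.04,0,0.285,0,-1],[-0.04,0,0.285,0,-1],[-0.04,0,0.285,0,-1],[-0.04,0,0.285,0,-1]], force=60)

```text
clock: 4.55
position: [0.5314, -0.2528, 0.0907]
ee_rot: [0.593, 0.805, 0.0, 0.0]
ft_force: [-0.5, 0.6, 2.9]
grip_width: 0.156
grasp_force: 59.2
```

```bash
python3 - <<'E'
from h import *
p=camera('scene'); save(p,'g.png',(180,150,340,310),3.5)
o=manip.get_obs(); print({k:o[k] for k in('position','ee_rot','grip_width','grasp_force','ft_force')})
E
```

```text
{'position': array([ 0.53138922, -0.25274146,  0.09074359]), 'ee_rot': array([5.92643476e-01, 8.05464881e-01, 1.43977471e-04, 1.20988487e-04]), 'grip_width': 0.1539307011979248, 'grasp_force': 59.26612079143524, 'ft_force': array([-0.44821222,  0.04526568,  2.81891884])}
```

View pics/g.png

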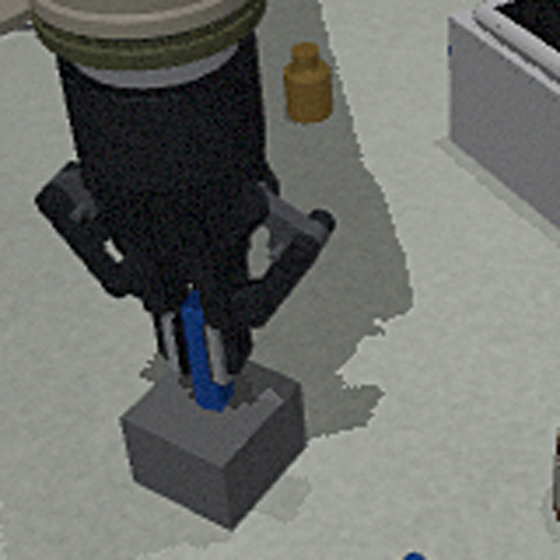

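The pin is held by the handle's flats and still seated in the stand. Next: lift it and carry it over the slot.

>>> carry_out(deltas=[[0,0,-0.1,0,-1],[0,0,-0.3,0,-1],[0,0,-0.6,0,-1],[0,0,-0.85,0,-1],[0,0,-0.97,0,-1]])

```text
clock: 5.22
position: [0.5316, -0.2533, 0.2387]
ee_rot: [0.593, 0.805, 0.001, 0.001]
ft_force: [-0.1, -0.4, 0.1]
grip_width: 0.156
grasp_force: 59.3
```

>>> carry_out(deltas=[[0.2,0.1,0,0,-1],[0.5,0.27,0,0,-1],[0.77,0.415,0,0,-1]])

```text
clock: 5.6
position: [0.5562, -0.1222, 0.2357]
ee_rot: [0.593, 0.805, -0.0, -0.0]
ft_force: [0.3, 0.3, 0.1]
grip_width: 0.155
grasp_force: 59.3
```

>>> carry_out(deltas=[[0.27,0.14,0,0,-1],[0.54,0.28,0,0,-1],[0.77,0.415,0,0,-1]])

```text
clock: 5.98
position: [0.5811, 0.0068, 0.2357]
ee_rot: [0.592, 0.806, -0.0, -0.0]
ft_force: [0.7, -0.6, -0.6]
grip_width: 0.157
grasp_force: 59.3
```

>>> carry_out(deltas=[[0.27,0.14,0,0,-1],[0.54,0.28,0,0,-1],[0.7,0.37,0,0,-1],[0.77,0.415,0,0,-1],[0.77,0.415,0,0,-1]])

```text
clock: 6.6
position: [0.6066, 0.1329, 0.2358]
ee_rot: [0.593, 0.805, -0.0, 0.0]
ft_force: [0.9, -0.6, 0.5]
grip_width: 0.152
grasp_force: 59.3
```

```bash
python3 - <<'E'
from h import *
o=manip.get_obs(); print({k:o[k].round(4) if hasattr(o[k],'round') else o[k] for k in('clock','position','ee_rot','grip_width','grasp_force','ft_force')})
for n in('scene','top'):
    p=camera(n); np.save(n+'2.npy',p,allow_pickle=True)
    if n=='scene': save(p,'s2.png',(310,60,430,180),4.5)
E
```

```text
{'clock': 6.6, 'position': array([0.6066, 0.1329, 0.2358]), 'ee_rot': array([ 5.928e-01,  8.053e-01, -4.000e-04,  1.000e-04]), 'grip_width': 0.1516015781588079, 'grasp_force': 59.25761103630066, 'ft_force': array([ 0.9442, -0.5884,  0.4614])}
```

View pics/s2.png

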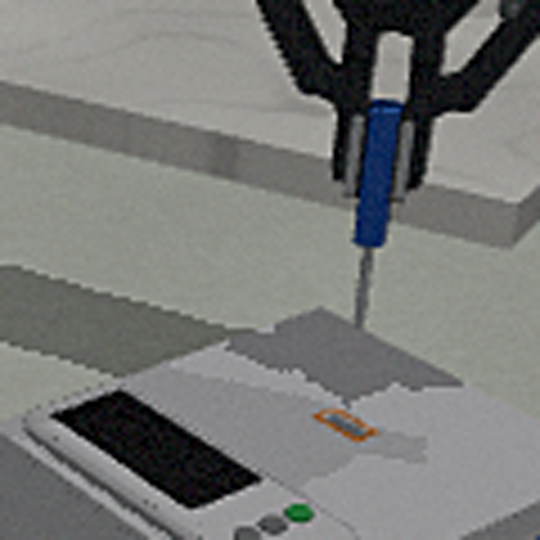

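The scene view shows the pin tip at crop (360,328), hanging above and just behind the slot frame at (346,424). I'll lower it to just over the mouth and compare the two there.

>>> carry_out(deltas=[[0,0,0.1,0,-1],[0,0,0.2,0,-1],[0,0,0.27,0,-1],[0,0,0.27,0,-1]])

```text
clock: 7.2
position: [0.6058, 0.1335, 0.1943]
ee_rot: [0.593, 0.805, -0.001, -0.001]
ft_force: [-0.8, 0.3, -0.1]
grip_width: 0.15
grasp_force: 59.3
```

```bash
python3 - <<'E'
from h import *
o=manip.get_obs(); print({k:o[k].round(4) if hasattr(o[k],'round') else o[k] for k in('clock','position','ft_force')})
T=o['position']
def proj(p,X):
    h=400; f=h/2/np.tan(np.radians(p['vertical_fov'])/2); c=p['R']@X+p['t']; return np.array([p['cx']+f*c[0]/c[2],p['cy']+f*c[1]/c[2]])
ims=[]
for n in('scene','top'):
    p=camera(n); np.save(n+'3.npy',p,allow_pickle=True)
    q=proj(p,T-[0,0,.0877]); print(n,'pred tip',q,'pred slot',proj(p,np.array([.6066,.134,.095])))
    hsv=cv2.cvtColor(p['img'],cv2.COLOR_RGB2HSV).astype(int)
    X=pts(p)
    b=(hsv[...,1]>120)&(abs(hsv[...,0]-112)<15); v,u=np.nonzero(b); k=np.hypot(u-q[0],v-q[1])<45; u,v=u[k],v[k]
    for r in np.unique(v): print(r,round(u[v==r].mean(),2),(v==r).sum(),'pred',end=' ')
    print('\npred base',proj(p,T-[0,0,.0457]),'pred top',proj(p,T+[0,0,.0183]))
    x,y=int(q[0]),int(q[1]); ims.append(cv2.resize(p['img'][y-30:y+20,x-20:x+20],(400,500),interpolation=cv2.INTER_CUBIC)); print('crop',n,x-20,y-30)
cv2.imwrite('pics/t3.png',np.hstack(ims)[...,::-1])
E
```

```text
{'clock': 7.2, 'position': array([0.6058, 0.1335, 0.1943]), 'ft_force': array([-0.8281,  0.2815, -0.1325])}
scene pred tip [386.30056163 149.39854685] pred slot [386.11642585 154.03671684]
105 391.0 5 pred 106 392.0 7 pred 107 390.88 8 pred 108 391.5 8 pred 109 391.3 10 pred 110 391.0 7 pred 111 391.0 7 pred 112 391.0 7 pred 113 391.0 9 pred 114 391.0 9 pred 115 391.0 7 pred 116 390.0 7 pred 117 390.5 6 pred 118 390.9 10 pred 119 391.0 8 pred 120 391.0 8 pred 121 390.0 7 pred 122 389.5 8 pred 123 390.0 7 pred 124 390.0 7 pred 125 389.5 6 pred 126 389.5 6 pred 127 389.5 6 pred 128 389.0 7 pred 129 389.0 7 pred 130 389.0 7 pred 131 388.5 6 pred 132 389.0 5 pred 151 342.0 1 pred 152 345.0 1 pred 153 343.5 2 pred 155 343.0 1 pred 156 349.0 1 pred 157 352.0 1 pred 158 352.0 1 pred 159 349.5 2 pred 160 351.67 3 pred 161 345.5 2 pred 162 355.0 2 pred 163 354.5 4 pred 165 358.0 3 pred 166 365.0 1 pred 167 357.5 2 pred 168 356.0 2 pred 169 360.0 1 pred 170 357.5 2 pred 
pred base [388.58551983 131.91309645] pred top [392.35192006 103.09103553]
crop scene 366 119
top pred tip [234.25346968 163.46186595] pred slot [234.93200472 164.46526692]

pred base [230.72100606 158.25424135] pred top [224.5958616  149.22443768]
crop top 214 133
```

View pics/t3.png

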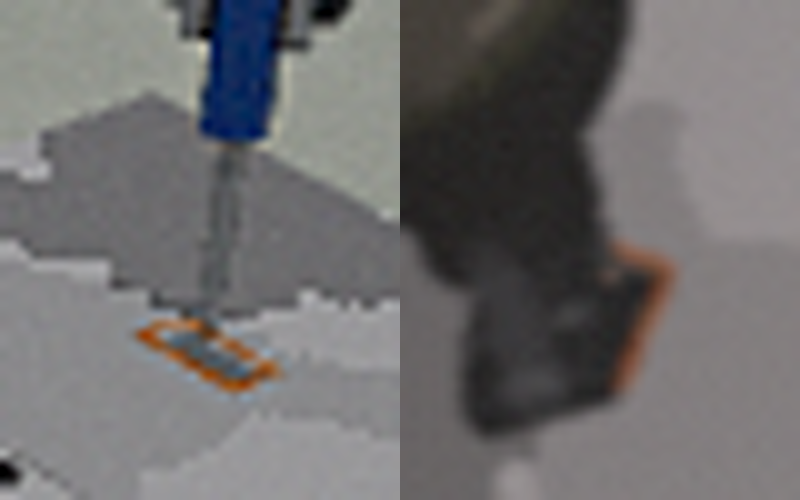

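```bash
python3 - <<'E'
from h import *
from scipy.optimize import least_squares
a=np.radians(17.3); n1=np.array([np.cos(a),np.sin(a)]); n2=np.array([np.sin(a),-np.cos(a)])
for f,c0,zr in(('scene',(.53,-.252),(.05,.105)),('scene2',(.6066,.1329),(.19,.25)),('scene3',(.6058,.1335),(.15,.21))):
    p=np.load(f+'.npy',allow_pickle=True).item(); X=pts(p); hsv=cv2.cvtColor(p['img'],cv2.COLOR_RGB2HSV).astype(int)
    b=(hsv[...,1]>120)&(abs(hsv[...,0]-112)<15)&(np.hypot(X[...,0]-c0[0],X[...,1]-c0[1])<.02)&(X[...,2]>zr[0])&(X[...,2]<zr[1])
    Q=X[b]
    def F(c): d=Q[:,:2]-c[:2]; return (np.maximum(d@n1,d@n2)-.007)*1000
    r=least_squares(F,c0,loss='soft_l1'); print(f,len(Q),(r.x*1000).round(2),'minus c0',((r.x-c0)*1000).round(2),np.abs(F(r.x)).mean().round(2), 'z range',Q[:,2].min().round(4),Q[:,2].max().round(4))
for n in('scene','top'):
    p=np.load(n+'.npy',allow_pickle=True).item(); X=pts(p)
    A=(abs(X[...,2]-.095)<.005)&(np.hypot(X[...,0]-.607,X[...,1]-.132)<.05); print(n,'top z',X[A][:,2].mean().round(4))
    B=(abs(X[...,2])<.01)&(np.hypot(X[...,0]-.5,X[...,1]+.05)<.1); print('bench',X[B][:,2].mean().round(4))
E
```

```text
scene 265 [ 529.84 -251.41] minus c0 [-0.16  0.59] 0.48 z range 0.05 0.1047
scene2 212 [615.57 137.43] minus c0 [8.97 4.53] 1.15 z range 0.1909 0.2499
scene3 199 [688.44 160.98] minus c0 [82.64 27.48] 1.29 z range 0.1503 0.2099
scene top z 0.0953
bench 0.0003
top top z 0.0962
bench 0.0011
```

```bash
python3 - <<'E'
from h import *
a=np.radians(17.3); n1=np.array([np.cos(a),np.sin(a)]); n2=np.array([np.sin(a),-np.cos(a)])
for f,c0,zr in(('scene2',(.6066,.1329),(.19,.25)),('scene3',(.6058,.1335),(.15,.21))):
    p=np.load(f+'.npy',allow_pickle=True).item(); X=pts(p); hsv=cv2.cvtColor(p['img'],cv2.COLOR_RGB2HSV).astype(int)
    b=(hsv[...,1]>120)&(abs(hsv[...,0]-112)<15)&(np.hypot(X[...,0]-c0[0],X[...,1]-c0[1])<.02)&(X[...,2]>zr[0])&(X[...,2]<zr[1])
    d=(X[b][:,:2]-c0)*1000; z=X[b][:,2]
    print(f,'n2',np.median(d@n2)-7,'slope',np.polyfit(z*1000,d@n2,1)[0],'n1 range',np.percentile(d@n1,[3,50,97]).round(1))
E
```

```text
scene2 n2 -1.6615579625393249 slope 0.008223012731768316 n1 range [-16.3   0.1   7.5]
scene3 n2 -1.644762382286693 slope 0.006727124242115707 n1 range [-7.   0.4 15. ]
```

>>> carry_out(deltas=[[0,0.006,0.03,0,-1],[0,0.006,0.06,0,-1],[0,0.006,0.075,0,-1],[0,0.006,0.083,0,-1],[0,0.006,0.083,0,-1]])

```text
clock: 7.92
position: [0.6073, 0.1339, 0.1831]
ee_rot: [0.593, 0.805, 0.0, -0.0]
ft_force: [0.1, -0.2, -0.7]
grip_width: 0.155
grasp_force: 59.3
```

>>> carry_out(deltas=[[0,0,0.007,0,-1],[0,0,0.013,0,-1],[0,0,0.013,0,-1]])

```text
clock: 8.3
position: [0.6073, 0.1339, 0.1811]
ee_rot: [0.593, 0.805, 0.0, -0.0]
ft_force: [-0.2, -0.4, -0.3]
grip_width: 0.156
grasp_force: 59.3
```

```bash
python3 - <<'E'
from h import *
for i in range(3):
    p=camera('scene'); o=manip.get_obs(); print(o['position'].round(4),o['ft_force'].round(2))
save(p,'t4.png',(360,110,415,170),9)
E
```

```text
[0.6073 0.1339 0.1811] [-0.99  0.29 -0.97]
[0.6073 0.1339 0.1812] [-0.48  0.32 -0.62]
[0.6073 0.1339 0.1812] [ 0.04 -0.06 -1.01]
```

View pics/t4.png

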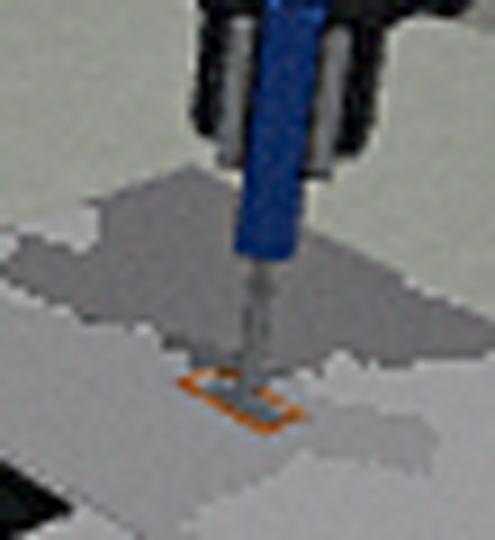

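The crop shows the shank entering the opening at about (245,388), inside the orange frame, with no force on it yet. I'll carry on down.

>>> carry_out(deltas=[[0,0,0.01,0,-1],[0,0,0.02,0,-1],[0,0,0.03,0,-1],[0,0,0.03,0,-1]])

```text
clock: 8.95
position: [0.6072, 0.1339, 0.1765]
ee_rot: [0.593, 0.805, -0.0, -0.0]
ft_force: [0.5, -0.1, -0.0]
grip_width: 0.153
grasp_force: 59.3
```

>>> carry_out(deltas=[[0,0,0.015,0,-1],[0,0,0.03,0,-1],[0,0,0.045,0,-1],[0,0,0.045,0,-1]])

```text
clock: 9.45
position: [0.6072, 0.1339, 0.1697]
ee_rot: [0.593, 0.805, -0.0, -0.0]
ft_force: [0.5, -0.1, -0.3]
grip_width: 0.155
grasp_force: 59.3
```

>>> carry_out(deltas=[[0,0,0.007,0,-1],[0,0,0.014,0,-1],[0,0,0.014,0,-1]])

```text
clock: 9.82
position: [0.6074, 0.1339, 0.1679]
ee_rot: [0.593, 0.805, 0.0, 0.0]
ft_force: [0.5, -0.8, 0.6]
grip_width: 0.157
grasp_force: 59.3
```

>>> carry_out(deltas=[[0,0,0.007,0,-1],[0,0,0.007,0,-1],[0,0,0.007,0,-1]])

```text
clock: 10.2
position: [0.6075, 0.1339, 0.167]
ee_rot: [0.593, 0.805, 0.0, 0.0]
ft_force: [-0.1, -0.2, 3.2]
grip_width: 0.154
grasp_force: 59.5
```

That is about 4 N/mm from the web's own height, so it is the web. I'll lift, shift 4.3 mm along the analyser's +y and probe again.

>>> carry_out(deltas=[[0,0,-0.02,0,-1],[-0.017,0.0225,-0.02,0,-1],[-0.017,0.0225,-0.02,0,-1],[-0.017,0.0225,-0.007,0,-1],[-0.017,0.0225,0,0,-1],[-0.017,0.0225,0,0,-1]])

```text
clock: 10.95
position: [0.6114, 0.1325, 0.167]
ee_rot: [0.593, 0.805, 0.0, 0.0]
ft_force: [-0.6, -0.7, 3.0]
grip_width: 0.153
grasp_force: 59.7
```

Still on the web. Now the other side, 8.5 mm back.

>>> carry_out(deltas=[[0,0,-0.02,0,-1],[0.017,-0.0225,-0.02,0,-1],[0.034,-0.045,-0.02,0,-1],[0.034,-0.045,-0.02,0,-1],[0.034,-0.045,-0.007,0,-1],[0.034,-0.045,0,0,-1],[0.034,-0.045,0,0,-1]])

```text
clock: 11.82
position: [0.6033, 0.1353, 0.1666]
ee_rot: [0.593, 0.805, -0.0, -0.0]
ft_force: [-0.9, -0.1, -0.9]
grip_width: 0.153
grasp_force: 59.3
```

>>> carry_out(deltas=[[0,0,0.007,0,-1],[0,0,0.013,0,-1],[0,0,0.013,0,-1]])

```text
clock: 12.2
position: [0.6034, 0.1353, 0.1648]
ee_rot: [0.593, 0.805, 0.0, 0.0]
ft_force: [-0.6, 0.6, 0.6]
grip_width: 0.157
grasp_force: 59.3
```

>>> carry_out(deltas=[[0,0,0.007,0,-1],[0,0,0.013,0,-1],[0,0,0.013,0,-1]])

```text
clock: 12.58
position: [0.6035, 0.1353, 0.1632]
ee_rot: [0.593, 0.805, 0.0, 0.0]
ft_force: [-1.5, -0.6, 4.3]
grip_width: 0.156
grasp_force: 59.8
```

>>> carry_out(deltas=[[0,0,0.007,0,-1],[0,0,0.013,0,-1],[0,0,0.013,0,-1]])

```text
clock: 12.95
position: [0.6035, 0.1354, 0.1614]
ee_rot: [0.593, 0.805, 0.0, 0.0]
ft_force: [-2.1, -0.4, 5.6]
grip_width: 0.154
grasp_force: 60.0
```

>>> carry_out(deltas=[[0,0,0.007,0,-1],[0,0,0.013,0,-1],[0,0,0.013,0,-1]])

```text
clock: 13.32
position: [0.6036, 0.1354, 0.1596]
ee_rot: [0.593, 0.805, 0.0, 0.0]
ft_force: [-1.7, 0.0, 7.4]
grip_width: 0.153
grasp_force: 60.2
```

>>> carry_out(deltas=[[0,0,0.005,0,-1],[0,0,0.005,0,-1],[0,0,0.005,0,-1]])

```text
clock: 13.7
position: [0.6036, 0.1353, 0.1588]
ee_rot: [0.593, 0.805, 0.0, 0.0]
ft_force: [-2.1, -0.4, 8.1]
grip_width: 0.154
grasp_force: 60.1
```

```bash
python3 - <<'E'
from h import *
p=camera('top'); save(p,'tr.png',(150,90,330,240),3.5)
print([(b['position'].round(3) if hasattr(b['position'],'round') else b['position'],b['conf']) for b in boxes_of('tray',p)], manip.get_obs()['ft_force'])
E
```

```text
[] [-1.97821137 -1.42403098  6.88116312]
```

View pics/tr.png

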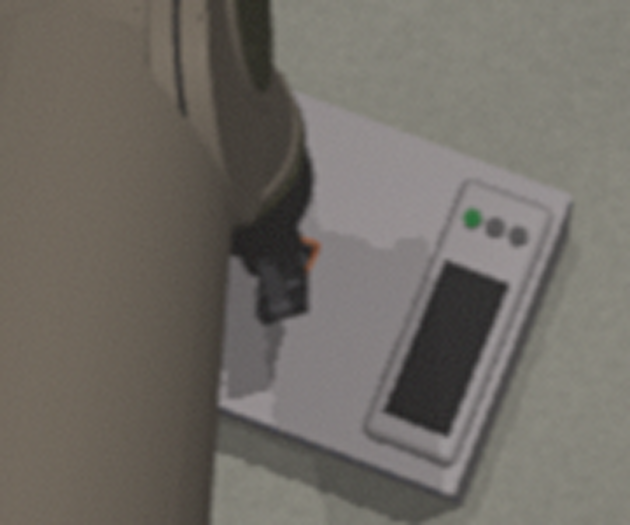

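The arm hides the tray from the top camera. By force and travel the latch should be at its release point, so I'll press slightly further and hold while the tray comes out.

>>> carry_out(deltas=[[0,0,0.005,0,-1],[0,0,0.005,0,-1],[0,0,0.005,0,-1],[0,0,0.005,0,-1],[0,0,0.005,0,-1],[0,0,0.005,0,-1],[0,0,0.005,0,-1],[0,0,0.005,0,-1],[0,0,0.005,0,-1],[0,0,0.005,0,-1],[0,0,0.005,0,-1],[0,0,0.005,0,-1],[0,0,0.005,0,-1],[0,0,0.005,0,-1],[0,0,0.005,0,-1],[0,0,0.005,0,-1],[0,0,0.005,0,-1],[0,0,0.005,0,-1],[0,0,0.005,0,-1],[0,0,0.005,0,-1]])

```text
clock: 16.3
position: [0.6036, 0.1353, 0.1581]
ee_rot: [0.593, 0.805, 0.0, 0.0]
ft_force: [-1.4, -0.8, 7.3]
grip_width: 0.156
grasp_force: 60.1
```

```bash
python3 - <<'E'
from h import *
for n in ('top','scene'):
    p=camera(n); X=pts(p)
    # analyser frame
    d=X[...,:2]-[.5975,.105]; xa=d@[-.342,-.94]; ya=d@[.94,-.342]
    m=(xa<-.114)&(xa>-.175)&(abs(ya)<.1)&(X[...,2]>.008)&(X[...,2]<.09)
    print(n,m.sum(), X[m].mean(0) if m.any() else None, [(b['position'],b['conf']) for b in boxes_of('tray',p)])
E
```

```text
top 0 None []
scene 0 None []
```

>>> carry_out(deltas=[[0,0,0.005,0,-1],[0,0,0.005,0,-1],[0,0,0.005,0,-1],[0,0,0.005,0,-1],[0,0,0.005,0,-1],[0,0,0.005,0,-1],[0,0,0.005,0,-1],[0,0,0.005,0,-1],[0,0,0.005,0,-1],[0,0,0.005,0,-1],[0,0,0.005,0,-1],[0,0,0.005,0,-1],[0,0,0.005,0,-1],[0,0,0.005,0,-1]])

```text
clock: 18.25
position: [0.6037, 0.1353, 0.1575]
ee_rot: [0.593, 0.805, 0.001, 0.0]
ft_force: [-1.9, 0.0, 7.6]
grip_width: 0.158
grasp_force: 60.1
```

```bash
python3 - <<'E'
from h import *
F=[]
for i in range(8): camera('scene'); o=manip.get_obs(); F.append(o['ft_force'])
print(np.mean(F,0),o['position'])
E
```

```text
[-1.93880184 -0.45377421  7.9936914 ] [0.60365522 0.13529963 0.1574648 ]
```

>>> carry_out(deltas=[[0,0,0.005,0,-1],[0,0,0.005,0,-1],[0,0,0.005,0,-1],[0,0,0.005,0,-1],[0,0,0.005,0,-1],[0,0,0.005,0,-1],[0,0,0.005,0,-1],[0,0,0.005,0,-1],[0,0,0.005,0,-1],[0,0,0.005,0,-1],[0,0,0.005,0,-1],[0,0,0.005,0,-1],[0,0,0.005,0,-1],[0,0,0.005,0,-1],[0,0,0.005,0,-1],[0,0,0.005,0,-1]])

```text
clock: 20.65
position: [0.6037, 0.1353, 0.1568]
ee_rot: [0.593, 0.805, 0.001, 0.0]
ft_force: [-2.8, -1.3, 8.9]
grip_width: 0.155
grasp_force: 60.2
```

Released by every sign. I'll withdraw straight up and start back, then look at the tray.

>>> carry_out(deltas=[[0,0,-0.04,0,-1],[0,0,-0.1,0,-1],[0,0,-0.2,0,-1],[0,0,-0.35,0,-1],[0,0,-0.52,0,-1],[0,0,-0.55,0,-1]])

```text
clock: 21.4
position: [0.6041, 0.1354, 0.2405]
ee_rot: [0.593, 0.805, 0.001, 0.001]
ft_force: [0.3, 0.3, -1.3]
grip_width: 0.157
grasp_force: 59.2
```

>>> carry_out(deltas=[[-0.27,-0.13,0,0,-1],[-0.54,-0.26,0,0,-1],[-0.77,-0.38,0,0,-1]])

```text
clock: 21.78
position: [0.5826, 0.0063, 0.2379]
ee_rot: [0.593, 0.805, -0.0, -0.0]
ft_force: [0.0, -0.1, -0.1]
grip_width: 0.154
grasp_force: 59.2
```

>>> carry_out(deltas=[[-0.27,-0.13,0,0,-1],[-0.54,-0.26,0,0,-1],[-0.77,-0.38,0,0,-1],[-0.77,-0.38,0,0,-1]])

```text
clock: 22.28
position: [0.5619, -0.123, 0.2382]
ee_rot: [0.595, 0.804, -0.001, 0.0]
ft_force: [0.6, 0.7, -0.4]
grip_width: 0.156
grasp_force: 59.2
```

```bash
python3 - <<'E'
from h import *
from scipy.spatial.transform import Rotation as R
p=camera('top'); X=pts(p); save(p,'tr2.png',(150,90,330,240),3.5)
d=X[...,:2]-[.5975,.105]; xa=d@[-.342,-.94]; ya=d@[.94,-.342]
m=(xa<-.114)&(xa>-.175)&(abs(ya)<.1)&(X[...,2]>.008)&(X[...,2]<.09)
print(m.sum(), X[m].mean(0) if m.any() else None, xa[m].min() if m.any() else None,[(b['position'],b['conf']) for b in boxes_of('tray',p)])
o=manip.get_obs(); M=R.from_quat(o['ee_rot']).as_matrix(); print(o['position'],(M.T@(np.array([.5314,-.2528,.2387])-o['position'])/.15).round(3))
E
```

```text
698 [0.64695382 0.24292826 0.03947054] -0.1604451092392776 [([0.6454, 0.2409, 0.0376], 0.69)]
[ 0.56299709 -0.11887595  0.23791615] [-0.79  -0.466 -0.006]
```

View pics/tr2.png

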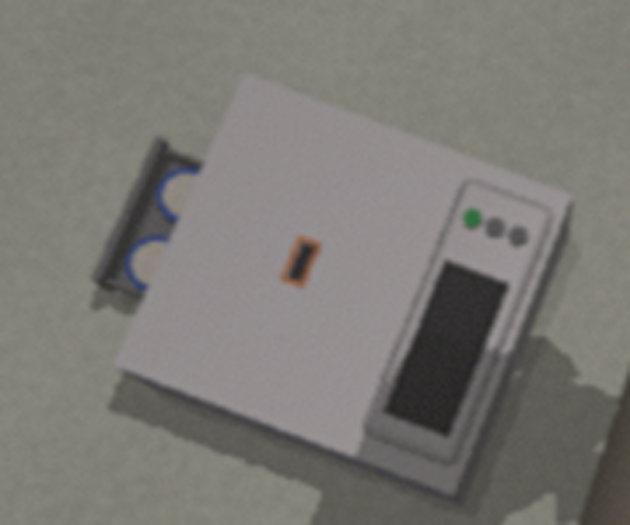

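The tray stands fully out (crop left, 100–200 x 140–300; its edge is about 50 mm past the face). Now I'll return the pin to its stand.

>>> carry_out(deltas=[[-0.27,-0.16,0,0,-1],[-0.54,-0.32,0,0,-1],[-0.75,-0.44,0,0,-1],[-0.79,-0.466,0,0,-1],[-0.79,-0.466,0,0,-1],[-0.79,-0.466,0,0,-1]])

```text
clock: 23.12
position: [0.5326, -0.251, 0.2381]
ee_rot: [0.592, 0.806, 0.0, -0.0]
ft_force: [0.3, 0.2, -0.4]
grip_width: 0.155
grasp_force: 59.2
```

```bash
cat > st.py <<'E'
from h import *
from scipy.spatial.transform import Rotation as R
for i in range(3): p=camera('scene')
o=manip.get_obs(); M=R.from_quat(o['ee_rot']).as_matrix(); print(o['position'].round(4),o['ee_rot'].round(3),(M.T@(np.array([.5314,-.2528,.0907])-o['position'])/.15).round(3),o['ft_force'].round(1),o['clock'])
E
python3 st.py
```

```text
[ 0.5323 -0.2518  0.2383] [ 0.592  0.806  0.    -0.   ] [-0.005 -0.008  0.984] [-0.5  0.1 -0.2] 23.275
```

>>> carry_out(deltas=[[-0.005,-0.008,0.2,0,-1],[-0.005,-0.008,0.45,0,-1],[-0.005,-0.008,0.62,0,-1],[-0.005,-0.008,0.66,0,-1],[-0.005,-0.008,0.66,0,-1],[-0.005,-0.008,0.66,0,-1]])

```text
clock: 24.02
position: [0.5315, -0.2543, 0.1406]
ee_rot: [0.593, 0.806, 0.0, 0.001]
ft_force: [-0.1, -0.3, -0.8]
grip_width: 0.155
grasp_force: 59.2
```

```bash
python3 st.py
```

```text
[ 0.5312 -0.2542  0.1402] [0.593 0.805 0.    0.001] [0.009 0.004 0.33 ] [-0.3  0.4 -0.7] 24.175
```

Correct by 1.4 mm, then feel the way into the hole.

>>> carry_out(deltas=[[0.009,0.004,0,0,-1],[0.009,0.004,0.03,0,-1],[0.009,0.004,0.06,0,-1],[0.009,0.004,0.08,0,-1],[0.009,0.004,0.08,0,-1]])

```text
clock: 24.8
position: [0.5308, -0.2526, 0.1271]
ee_rot: [0.593, 0.805, -0.0, -0.0]
ft_force: [-1.0, 0.4, -0.1]
grip_width: 0.156
grasp_force: 59.2
```

```bash
python3 st.py
```

```text
[ 0.531  -0.2527  0.1275] [0.593 0.805 0.    0.   ] [-0.001  0.002  0.245] [-0.3  0.1 -0.8] 24.95
```

>>> carry_out(deltas=[[0,0,0.04,0,-1],[0,0,0.09,0,-1],[0,0,0.14,0,-1],[0,0,0.19,0,-1],[0,0,0.225,0,-1],[0,0,0.235,0,-1],[0,0,0.235,0,-1]])

```text
clock: 25.82
position: [0.531, -0.2527, 0.0922]
ee_rot: [0.593, 0.805, 0.0, 0.0]
ft_force: [-0.7, -0.1, 0.3]
grip_width: 0.153
grasp_force: 59.2
```

```bash
python3 st.py
```

```text
[ 0.5311 -0.2527  0.0924] [0.593 0.805 0.    0.   ] [-0.001  0.002  0.011] [ 0.4  0.6 -0. ] 25.975
```

Lower the last 1.5 mm until it touches, then open.

>>> carry_out(deltas=[[0,0,0.006,0,-1],[0,0,0.011,0,-1],[0,0,0.011,0,-1]])

```text
clock: 26.35
position: [0.5311, -0.2527, 0.0907]
ee_rot: [0.593, 0.805, 0.0, 0.0]
ft_force: [-1.6, 0.6, 3.1]
grip_width: 0.154
grasp_force: 59.7
```

>>> carry_out(deltas=[[0,0,0,0,-0.6],[0,0,0,0,-0.4],[0,0,0,0,0],[0,0,0,0,0.4],[0,0,0,0,0.4],[0,0,0,0,0.4],[0,0,0,0,0.4],[0,0,-0.1,0,0.4],[0,0,-0.3,0,0.4],[0,0,-0.6,0,0.4],[0,0,-0.9,0,0.4],[0,0,-0.9,0,0.4]])

```text
clock: 27.85
position: [0.5323, -0.2539, 0.23]
ee_rot: [0.593, 0.805, 0.001, 0.003]
ft_force: [0.7, -0.4, -1.2]
grip_width: 0.702
grasp_force: 0.0
```

```bash
python3 - <<'E'
from h import *
o=manip.get_obs(); print(o['position'],o['ft_force'],o['clock'])
p=camera('scene'); save(p,'f.png',(150,60,450,390),1.8)
X=pts(p); hsv=cv2.cvtColor(p['img'],cv2.COLOR_RGB2HSV).astype(int)
b=(hsv[...,1]>120)&(abs(hsv[...,0]-112)<15)&(np.hypot(X[...,0]-.53,X[...,1]+.252)<.03)&(X[...,2]>.04); Q=X[b]; print(len(Q),Q.mean(0),Q[:,2].min(),Q[:,2].max())
E
```

```text
[ 0.53233854 -0.25387493  0.23000238] [ 0.72765844 -0.37395848 -1.16856619] 27.85
499 [ 0.53331355 -0.25746511  0.14485258] 0.04412040767630383 0.3306799091019665
```

View pics/f.png

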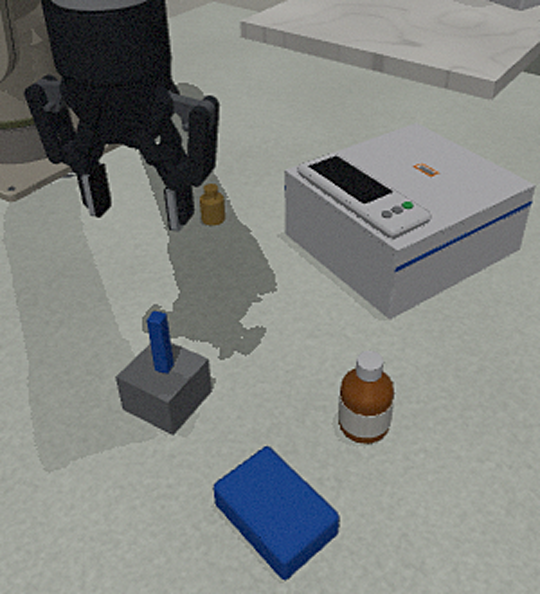

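The pin stands home at (160,340), the gripper is clear of it, and the bottle, weight and case have not moved. Handing in.

```bash
python3 -c "
from workcell import ticket
print(ticket.hand_in())"
```

```text
the job is handed in; nothing more can be done
None
```

The tray is fully out and the pin is released back home in its stand; the bottle, weight and case look undisturbed, the highest pressing force I read was about 9 N, and I handed the job in at about 28 s.

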